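Free the descaler's child-safe cap and hold it off the bottle

ROBOT

A 6-joint arm with a two-finger parallel gripper is mounted at the origin on a cart in front of the work surface, level with it; the furniture and walls round the work are solid. World frame = base frame: x ahead of the robot, y to its left, z up, the work surface at z = 0. Lengths are in m, angles in rad, forces in N, time in s.
With the tool pointing down it reaches from about 0.35 to 0.975 m from the base axis. Payload 7.1 kg.
Tool frame: the origin (TCP) lies at the very end of the fingers, on their centre line; the grasp point (between the pads) lies 19 mm behind it; z points along the fingers, y is the line along which they close (so a half turn about z gives the same grasp; the last joint's range is limited). The gripper opens to 88 mm and grips with 3 to 60 N. Pads are 20 mm wide; open, the fingers measure 115 mm over their backs; the gripper's body (75 mm by 178 mm) begins 61 mm behind the grasp point.
Start: joints at [-1.312, 0.423, 1.63, -0, 1.089, -0.019], TCP at [0.171, -0.601, 0.223] pointing down, gripper open.
Joint ranges: [-3, 3], [-0.9, 2.11], [0.09, 2.58], [-1.31, 4.45], [0.11, 2.69], [-2.54, 2.54]. Speed limits (rad/s): [2.39, 2.39, 3.01, 3.14, 3.14, 3.14].

INTERFACE

Orientations are given as a unit quaternion [x, y, z, w].
In Python, from bench import manip, cams, workorder gives the robot as it stands.
- The arm moves only by the tool step_arm, never from a script. Its arguments are lists of equal length, an entry for each row: "dp": the shift along the tool's x, y, z in cm, a list of three; "rot": the turn, a rotation vector about the tool's x, y, z in degrees, a list of three. In form: {"dp": [[x, y, z], ...], "rot": [[wx, wy, wz], ...]}. A call has 1 to 20 rows; each row is the pose to reach, as a shift and turn from the pose commanded when the call began, along the tool's axes at that moment; what a row does not reach only later rows make up. A row lasts 1/12 s, in which the tool goes at most 41.7 mm and 7.16 degrees, less where a joint would pass 70% of its speed; a pose out of reach is approached as far as the arm can. A call with a gripper value outside its range is refused whole. "fingers" is the opening, from 0 (shut) to 1 (fully open), set as the call begins (left out, the last holds). The fingers move at their own pace and stop on an object; "squeeze" is the grip in N (left out, the last holds). Time passes only in rows, so rows that repeat a pose let the fingers close. It gives the time, the measured TCP pose, the force, the opening and the grip force at its end, in the units of the state.
- manip.state(): the state, without advancing time (a new reading comes with each control period).
- cams.snapshot(name): name is "scene" or "side" or "wrist"; returns a dict with "color" (420x560x3 uint8, blue, green, red), "camera_matrix" (3x3 intrinsics, pixels), "eye" and "rotation" of the camera in the world. Camera axes: x right, y down, z forward; pixel columns grow to the right and rows downward; lengths in m; the calibration is good to about 2 mm. A picture is of the moment at which its call begins. There is no depth.
- workorder.sign_off(): hands the job in; it is judged then, once.
Trained networks look in a picture, given as the dict that the camera call returned (one of the last four; its "shot" number tells which), for a name from the list of things; names that differ only in an ending like _2 or _b are one class to them, and where a whole thing is asked for, a point or a joint stands for the part that bears it (a point fixed in the world has none). Each returns a list of dicts, best first, with "p" (0 to 1); they miss things now and then, are a little off and sometimes report something else, mostly with a low value. They report only what shows in the picture. A call takes as long as a camera call.
- cams.recognise(picture, thing): "position" ([row, column] in pixels, amid what is visible of it).
- cams.landmark_of(picture, thing): "position" ([row, column] in pixels: a listed point, or the origin of a listed thing).
The state is a dict: "time_s": time; "qpos": joint angles; "qvel": joint speeds; "joint_torque": joint torques, N m; "tool_pos": TCP position; "eef_rot": TCP orientation; "wrist_force": force on the tool from outside, world axes, zero at the start; "torque": the same for the moment, N m; "finger_gap": opening from 0.0 (shut) to 1.0 (fully open); "grasp_force": force on a finger pad.
Only numpy, scipy, OpenCV 4.12 (cv2) and the standard library are available. Lean on these libraries where they do the work, as an engineer would, in place of code of your own. Each camera call takes 0.05 s, during which the arm holds its last target. There are 200 camera calls.

TASK

The kettle is due for descaling: open the descaler bottle, the one with the red child-safe cap. Press the cap down, keep it down while you twist it counter-clockwise (seen from above) about a fifth of a turn until it is free, then lift it off and finish while still holding it in the gripper, level, straight above the bottle's mouth and about 6 cm higher than it sat. Do not touch the bottle with the blue cap, and leave the mug, glass, lemon and teaspoon where they are.

Things in the scene. Friction and masses are not known exactly. Their poses are not given: they have to be found in the camera images.
- descaler: white square bottle, yellow label, 62 x 62 mm, held fast in a grey suction-foot holder 86 x 86 x 32 mm (fixed: neither slides nor turns). Origin: centre of the holder's underside, on the worktop; z up through the neck, x and y along its sides. A round shoulder 52 mm across ends 96 mm above the origin; above it the neck has two ledges that the cap's lugs hook under
- descaler_mouth (a point): top centre of the descaler's neck, 122 mm above the worktop, inside the cap. A spring on it resists pressing the cap: about 6 N at first, 12 N at 5.5 mm, then a hard stop. Past 30 degrees of turn the ledges keep the cap down; from 65 to 85 degrees (best 75) its lugs stand under open gaps and it comes straight up; a stop ends the turn at 86
- red_cap: red round ribbed safety cap, 46 mm in diameter, 38 mm tall, 30 g, locked on the descaler at the start. Origin: centre of its open underside; z up through its top; x through a lug. Shut, its origin is 102 mm above the bottle's and its x lies along the bottle's x. To free it press it down 4 to 5.5 mm and, while down, turn it counter-clockwise seen from above; unpressed it is blocked
- rinse_aid: bystander: the same bottle and holder (fixed), with a blue label and a blue cap, 140 mm tall overall; not to be touched. Origin: centre of the holder's underside
- mug_plum: bystander: loose green and white mug, 101 mm tall; origin: centre of its underside
- glass: bystander: loose drinking glass, 81 mm across, 93 mm tall; origin: centre of its underside
- lemon: bystander: loose yellow lemon, 78 x 55 x 56 mm; origin: its underside
- teaspoon: bystander: loose steel teaspoon, 130 mm long, lying flat; origin: its underside

How it is judged:
By the outcome, as a careful person would: the job done as asked, in the order asked, and still so for the second after the job is handed in, while the arm keeps its last pose, push and grip.
It also fails if it takes over 38 s, if anything falls off the work surface, if the arm or the gripper's body presses on something with over 40 N, if the wrist force passes 120 N, or if a joint passes its speed limit or range.

## Working session

There is one attempt and no reset: what is moved stays moved. The work goes in short steps, Python scripts to look and compute and a tool call to move; the robot and the scene stay as the last step left them, time stands still between calls to the robot, and variables do not carry over. Pictures are saved under pics/ and viewed, at most 10 in all, crops included, and the job is handed in when it is done.

Besides the shell and the picture viewer there is one more tool, called after "Emit:" by a JSON object that holds its "method" and its "body", one argument or row to a line. step_arm: Moves the arm, as the interface text tells. Its arguments: {"type":"object","properties":{"dp":{"type":"array","items":{"type":"array","items":{"type":"number"}}},"rot":{"type":"array","items":{"type":"array","items":{"type":"number"}}},"fingers":{"type":"number"},"squeeze":{"type":"number"}},"required":["dp","rot"]}

```bash
mkdir -p pics
cat > h.py <<'E'
import numpy as np, cv2
from bench import manip, cams, workorder
from scipy.spatial.transform import Rotation as R
def ray(s,p):
    d=np.linalg.inv(s["camera_matrix"])@[p[1],p[0],1.]
    d=np.array(s["rotation"])@d; return np.array(s["eye"]),d/np.linalg.norm(d)
def tri(rs):
    A=sum(np.eye(3)-np.outer(d,d) for _,d in rs); b=sum((np.eye(3)-np.outer(d,d))@e for e,d in rs)
    X=np.linalg.solve(A,b); return X,[np.linalg.norm(np.cross(X-e,d)) for e,d in rs]
def proj(s,X):
    c=np.array(s["rotation"]).T@(np.array(X)-s["eye"]); u=s["camera_matrix"]@c; return u[:2]/u[2]
E
python3 - <<'E'
from h import *
ss={n:cams.snapshot(n) for n in("scene","side")}
st=manip.state();print(st["tool_pos"],st["eef_rot"],st["time_s"],st["finger_gap"])
for n,s in ss.items():
    cv2.imwrite(f"pics/{n}0.png",s["color"]); print(n,s["eye"])
for t in["red_cap","descaler_mouth","descaler","rinse_aid","mug_plum","glass","lemon","teaspoon"]:
    rs=[]
    for n,s in ss.items():
        L=cams.landmark_of(s,t); print(t,n,[(np.round(l["position"]),round(l["p"],2)) for l in L[:2]])
        if L: rs.append(ray(s,L[0]["position"]))
    if len(rs)==2: print("   ",tri(rs))
E
```

```text
[ 0.17129779 -0.60055817  0.22199717] [ 9.90367385e-01  1.38462980e-01 -8.52546418e-05 -6.61793718e-04] 0.1 1.000854741402681
scene [-0.27240002  0.81455779  0.7495869 ]
side [ 0.49640646 -1.00554028  0.6907266 ]
red_cap scene [(array([206., 352.]), 0.7)]Traceback (most recent call last):
  File "<stdin>", line 10, in <module>
  File "h.py", line 6, in ray
    d=np.array(s["rotation"])@d; return np.array(s["eye"]),d/np.linalg.norm(d)
      ~~~~~~~~~~~~~~~~~~~~~~~^~
ValueError: matmul: Input operand 1 has a mismatch in its core dimension 0, with gufunc signature (n?,k),(k,m?)->(n?,m?) (size 3 is different from 4)
```

```bash
sed -i 's/np.array(s\["rotation"\])/R.from_quat(s["rotation"]).as_matrix()/' h.py
python3 - <<'E'
from h import *
ss={n:cams.snapshot(n) for n in("scene","side")}
for t in["red_cap","descaler_mouth","descaler","rinse_aid","mug_plum","glass","lemon","teaspoon"]:
    rs=[]
    for n,s in ss.items():
        L=cams.landmark_of(s,t); print(t,n,[(np.round(l["position"]),round(l["p"],2)) for l in L[:2]])
        if L: rs.append(ray(s,L[0]["position"]))
    if len(rs)==2: print("   ",tri(rs))
cv2.imwrite("pics/both.png",cv2.resize(np.vstack([s["color"] for s in ss.values()]),(400,600)))
E
```

```text
red_cap scene [(array([203., 352.]), 0.67)]
red_cap side [(array([265., 217.]), 0.79)]
    (array([ 0.42452849, -0.20397642,  0.10358186]), [np.float64(0.0047446237845883855), np.float64(0.004744623784588426)])
descaler_mouth scene [(array([197., 353.]), 0.56)]
descaler_mouth side [(array([262., 219.]), 0.87)]
    (array([ 0.43066069, -0.21366134,  0.11925098]), [np.float64(0.006024849292094444), np.float64(0.006024849292094451)])
descaler scene [(array([233., 353.]), 0.88), (array([299., 199.]), 0.73)]
descaler side [(array([301., 220.]), 0.96), (array([366., 251.]), 0.59)]
    (array([ 0.41764068, -0.20270173, -0.0041239 ]), [np.float64(0.00354728851657613), np.float64(0.0035472885165761274)])
rinse_aid scene [(array([260., 276.]), 0.56)]
rinse_aid side [(array([231., 248.]), 0.91)]
    (array([ 0.48487712,  0.09323636, -0.00388559]), [np.float64(0.0023806097921435726), np.float64(0.0023806097921437006)])
mug_plum scene [(array([205., 371.]), 0.96), (array([260., 275.]), 0.42)]
mug_plum side [(array([369., 250.]), 0.68)]
    (array([ 0.48444793, -0.40669345,  0.00171096]), [np.float64(0.0012492836975184693), np.float64(0.0012492836975184656)])
glass scene [(array([296., 197.]), 0.92)]
glass side [(array([186., 248.]), 0.6)]
    (array([0.49467097, 0.36758281, 0.00510205]), [np.float64(0.00450434279982128), np.float64(0.004504342799821463)])
lemon scene [(array([209., 286.]), 0.5), (array([204., 366.]), 0.19)]
lemon side [(array([277., 321.]), 0.96), (array([265., 222.]), 0.5)]
    (array([ 0.66598665, -0.1372783 ,  0.0076876 ]), [np.float64(0.005552220228594428), np.float64(0.0055522202285946615)])
teaspoon scene [(array([241., 232.]), 0.5)]
teaspoon side [(array([224., 307.]), 0.55)]
    (array([ 0.66072051,  0.12282491, -0.00553166]), [np.float64(0.00018791742364017815), np.float64(0.00018791742364022155)])
```

View pics/scene0.png

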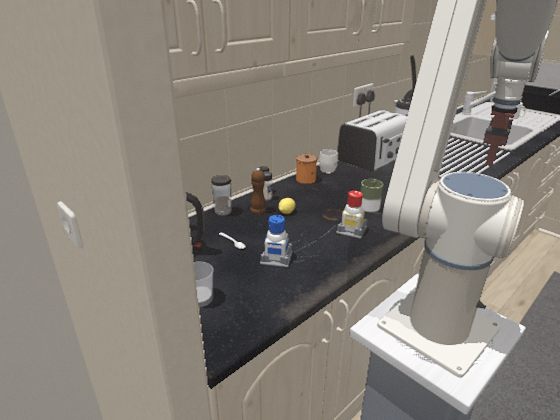

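View pics/side0.png

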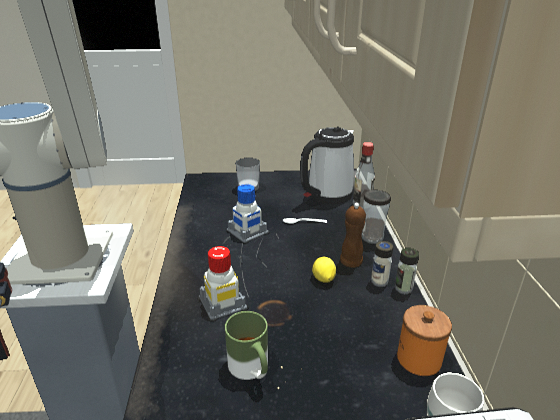

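Emit:
{"method": "step_arm", "body": {
  "dp": [
    [3,-2.6,-0.2],
    [6,-5.2,-0.5],
    [9,-7.8,-0.7],
    [12,-10.4,-1],
    [15,-13,-1.2],
    [18,-15.7,-1.5],
    [21,-18.4,-1.7],
    [24,-21,-2],
    [27,-23.7,-2],
    [30,-26.3,-2],
    [33,-29,-2],
    [35.1,-30.9,-2],
    [35.1,-30.9,-2],
    [35.1,-30.9,-2]
  ],
  "rot": [
    [0,0,0],
    [0,0,0],
    [0,0,0],
    [0,0,0],
    [0,0,0],
    [0,0,0],
    [0,0,0],
    [0,0,0],
    [0,0,0],
    [0,0,0],
    [0,0,0],
    [0,0,0],
    [0,0,0],
    [0,0,0]
  ],
  "fingers": 1
}}

```text
time_s: 2.22
tool_pos: [0.4249, -0.2065, 0.2428]
eef_rot: [0.99, 0.14, 0.0, 0.0]
wrist_force: [0.0, -0.1, -0.0]
finger_gap: 0.998
grasp_force: 0.0
```

```bash
cat > look.py <<'E'
from h import *
import sys
st=manip.state();print(st["time_s"],np.round(st["tool_pos"],4),R.from_quat(st["eef_rot"]).as_matrix().round(3).tolist(),np.round(st["qpos"],2))
ss=[cams.snapshot(n) for n in ("wrist","scene","side")]
cv2.imwrite(f"pics/w{sys.argv[1]}.png",ss[0]["color"]); cv2.imwrite(f"pics/s{sys.argv[1]}.png",ss[2]["color"]);print(ss[0]["eye"])
for t in["red_cap","descaler_mouth","descaler"]:
    rs=[]
    for s in ss:
        L=cams.landmark_of(s,t)
        if L: print(t,np.round(L[0]["position"],1),round(L[0]["p"],2)); rs.append(ray(s,L[0]["position"]))
    if len(rs)>1: print("   ",*tri(rs))
    for X in ([.4245,-.2065,.102],) : print(proj(ss[0],X))
E
python3 look.py 1
```

```text
2.2167 [ 0.4249 -0.2065  0.2428] [[0.961, 0.278, 0.0], [0.278, -0.961, -0.0], [0.0, 0.0, -1.0]] [-0.48  0.17  1.94 -0.    1.03  0.81]
[ 0.50103489 -0.18587683  0.40473424]
red_cap [198.  283.2] 0.63
red_cap [206.8 351. ] 0.58
    [ 0.43084623 -0.21056916  0.08949935] [np.float64(0.006469364936461812), np.float64(0.0064693649364619445)]
[273.69107878 200.37436072]
descaler_mouth [196.9 354.6] 0.73
descaler_mouth [260.2 221. ] 0.71
    [ 0.43149023 -0.21667308  0.12231501] [np.float64(0.0008839336050012564), np.float64(0.0008839336050010255)]
[273.69107878 200.37436072]
descaler [169.9 462.3] 0.66
descaler [233.3 349.6] 0.6
descaler [305.3 221.4] 0.75
    [ 0.46098064 -0.30062957  0.02215566] [np.float64(0.08906658683511025), np.float64(0.0849963832901975), np.float64(0.04837789471652135)]
[273.69107878 200.37436072]
```

View pics/w1.png

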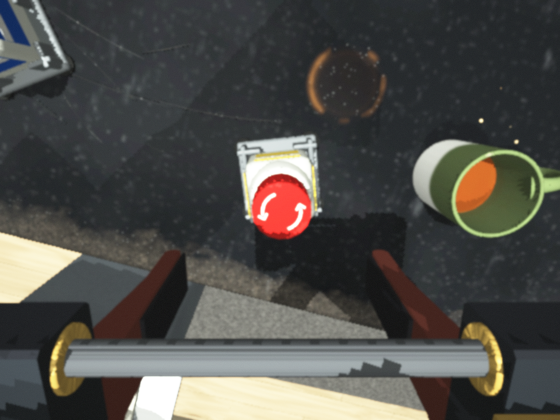

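```bash
cat > fit.py <<'E'
from h import *
from scipy.optimize import least_squares
a=np.linspace(0,2*np.pi,40); cyl=np.array([[.023*np.cos(t),.023*np.sin(t),z] for t in a for z in(0,.038)])
def box(s,X): 
    p=np.array([proj(s,np.array(X)+c) for c in cyl]); return np.r_[p.min(0),p.max(0)]
obs=[]
for n,g in(("wrist",(282,206)),("scene",(354,199)),("side",(219,258))):
    s=cams.snapshot(n); h=cv2.cvtColor(s["color"],cv2.COLOR_BGR2HSV)
    m=(((h[...,0]<6)|(h[...,0]>172))&(h[...,1]>150)&(h[...,2]>80)).astype(np.uint8)
    k,l,stt,c=cv2.connectedComponentsWithStats(m); i=1+np.argmin([np.hypot(*(q-g))+1000*(w[4]<20) for q,w in zip(c[1:],stt[1:])])
    x,y,w,hh,_=stt[i]; b=np.array([x,y,x+w,y+hh])-.0; print(n,b); obs.append((s,b))
for sub in(obs,obs[:1]+obs[2:],obs[:2]):
    r=least_squares(lambda X:np.concatenate([box(s,X)-b+[.0]*4 for s,b in sub]),[.425,-.207,.102]); print(r.x.round(4),r.fun.round(1))
E
python3 fit.py
```

```text
wrist [250. 173. 310. 238.]
scene [347. 191. 362. 207.]
side [208. 246. 231. 273.]
[ 0.4268 -0.212   0.1008] [-0.3 -1.3  0.   0.7  0.5 -0.7  0.8  0.1 -0.3  0.2 -0.4  0.5]
[ 0.4268 -0.2121  0.1012] [-0.2 -1.2  0.2  0.9 -0.3  0.1 -0.4  0.4]
[ 0.4263 -0.2123  0.0992] [-0.  -1.  -0.1  0.6  0.6 -0.2  0.9  0.5]
```

Emit:
{"method": "step_arm", "body": {
  "dp": [
    [0,0.6,2],
    [0,0.6,5],
    [0,0.6,8],
    [0,0.6,10.5],
    [0,0.6,12.5],
    [0,0.6,13.3],
    [0,0.6,13.3],
    [0,0.6,13.3]
  ],
  "rot": [
    [0,0,0],
    [0,0,0],
    [0,0,0],
    [0,0,0],
    [0,0,0],
    [0,0,0],
    [0,0,0],
    [0,0,0]
  ]
}}

```text
time_s: 3.63
tool_pos: [0.4261, -0.2135, 0.11]
eef_rot: [0.99, 0.139, -0.0, -0.0]
wrist_force: [0.2, 0.4, 0.6]
finger_gap: 1.002
grasp_force: 0.0
```

Emit:
{"method": "step_arm", "body": {
  "dp": [
    [0,0,0],
    [0,0,0],
    [0,0,0],
    [0,0,0],
    [0,0,0],
    [0,0,0],
    [0,0,0],
    [0,0,0]
  ],
  "rot": [
    [0,0,0],
    [0,0,0],
    [0,0,0],
    [0,0,0],
    [0,0,0],
    [0,0,0],
    [0,0,0],
    [0,0,0]
  ],
  "fingers": 0,
  "squeeze": 45
}}

```text
time_s: 4.3
tool_pos: [0.425, -0.2119, 0.1096]
eef_rot: [0.99, 0.138, -0.001, -0.001]
wrist_force: [-1.4, 7.9, 6.0]
finger_gap: 0.522
grasp_force: 45.0
```

Emit:
{"method": "step_arm", "body": {
  "dp": [
    [0,-0.15,0.2],
    [0,-0.15,0.4],
    [0,-0.15,0.6],
    [0,-0.15,0.7],
    [0,-0.15,0.7],
    [0,-0.15,0.7]
  ],
  "rot": [
    [0,0,0],
    [0,0,0],
    [0,0,0],
    [0,0,0],
    [0,0,0],
    [0,0,0]
  ],
  "squeeze": 55
}}

```text
time_s: 4.8
tool_pos: [0.4252, -0.2117, 0.1042]
eef_rot: [0.99, 0.138, -0.0, -0.0]
wrist_force: [-6.7, 4.9, 23.9]
finger_gap: 0.523
grasp_force: 55.0
```

Emit:
{"method": "step_arm", "body": {
  "dp": [
    [-0.1,-0.05,0],
    [-0.1,-0.05,-0.05],
    [-0.1,-0.05,-0.05],
    [-0.1,-0.05,-0.05],
    [-0.1,-0.05,-0.05],
    [-0.1,-0.05,-0.05],
    [-0.1,-0.05,-0.05],
    [-0.1,-0.05,-0.05],
    [-0.1,-0.05,-0.05],
    [-0.1,-0.05,-0.05]
  ],
  "rot": [
    [0,0,0],
    [0,0,-5],
    [0,0,-10],
    [0,0,-15],
    [0,0,-20],
    [0,0,-25],
    [0,0,-30],
    [0,0,-35],
    [0,0,-40],
    [0,0,-40]
  ]
}}

```text
time_s: 5.63
tool_pos: [0.4258, -0.2123, 0.1044]
eef_rot: [0.882, 0.471, 0.001, 0.001]
wrist_force: [0.6, 1.6, 10.9]
finger_gap: 0.518
grasp_force: 55.0
```

Run:
```python
from h import *
st=manip.state(); M=R.from_quat(st["eef_rot"]).as_matrix(); print(np.degrees(np.arctan2(M[1,0],M[0,0])), M[:,2], st["wrist_force"],st["torque"],st["tool_pos"])
cv2.imwrite("pics/w2.png",cams.snapshot("wrist")["color"])
```

```text
56.17929213766527 [ 0.002962   -0.0013459  -0.99999471] [ 0.61379071  1.61800819 10.92392849] [ 0.17442681 -0.06201943  0.06629491] [ 0.42582903 -0.21233424  0.10440758]
```

View pics/w2.png

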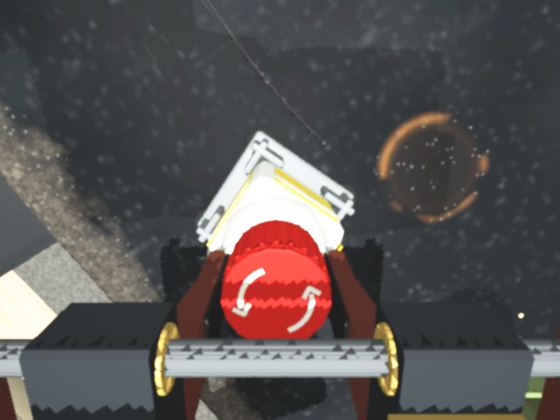

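The cap top fills about (275,290). Its arrows sit in the same place relative to the gripper while the bottle (270,190) appears rotated, so the cap is turning with the fingers. I'll continue to 75°.

Emit:
{"method": "step_arm", "body": {
  "dp": [
    [0,0,0],
    [0,0,0],
    [0,0,0],
    [0,0,0],
    [0,0,0],
    [0,0,0],
    [0,0,0],
    [0,0,0],
    [0,0,0]
  ],
  "rot": [
    [0,0,-5],
    [0,0,-10],
    [0,0,-15],
    [0,0,-20],
    [0,0,-25],
    [0,0,-30],
    [0,0,-35],
    [0,0,-35],
    [0,0,-35]
  ]
}}

```text
time_s: 6.43
tool_pos: [0.426, -0.2126, 0.1045]
eef_rot: [0.701, 0.713, 0.001, 0.002]
wrist_force: [1.3, 0.2, 10.9]
finger_gap: 0.518
grasp_force: 55.0
```

Run:
```python
from h import *
st=manip.state(); M=R.from_quat(st["eef_rot"]).as_matrix(); print(np.degrees(np.arctan2(M[1,0],M[0,0])), M[:,2], st["wrist_force"],st["torque"],st["tool_pos"])
cv2.imwrite("pics/w3.png",cams.snapshot("wrist")["color"])
```

```text
90.9414190502502 [ 0.00347096 -0.00181929 -0.99999232] [ 1.33109715  0.19378682 10.88690579] [-0.02893037 -0.1341511   0.04301736] [ 0.4260436  -0.21262158  0.10449868]
```

View pics/w3.png

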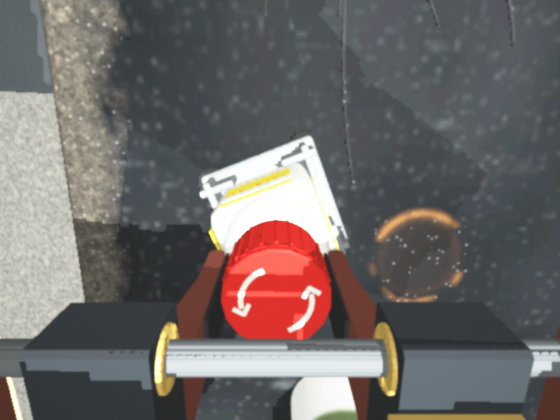

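The arrows are still fixed relative to the gripper and the tool has turned 75.0°. Next is a gentle lift test.

Emit:
{"method": "step_arm", "body": {
  "dp": [
    [0,0,-0.3],
    [0,0,-0.6],
    [0,0,-0.9],
    [0,0,-1.2],
    [0,0,-1.2]
  ],
  "rot": [
    [0,0,0],
    [0,0,0],
    [0,0,0],
    [0,0,0],
    [0,0,0]
  ]
}}

```text
time_s: 6.9
tool_pos: [0.4252, -0.2119, 0.1158]
eef_rot: [0.702, 0.713, 0.0, 0.001]
wrist_force: [3.1, 1.6, 1.5]
finger_gap: 0.52
grasp_force: 55.0
```

Emit:
{"method": "step_arm", "body": {
  "dp": [
    [0,0,-0.6],
    [0,0,-1.4],
    [0,0,-2.4],
    [0,0,-3.4],
    [0,0,-4.4],
    [0,0,-5.1],
    [0,0,-5.4],
    [0,0,-5.4],
    [0,0,-5.4],
    [0,0,-5.4]
  ],
  "rot": [
    [0,0,0],
    [0,0,0],
    [0,0,0],
    [0,0,0],
    [0,0,0],
    [0,0,0],
    [0,0,0],
    [0,0,0],
    [0,0,0],
    [0,0,0]
  ]
}}

```text
time_s: 7.73
tool_pos: [0.424, -0.2116, 0.1689]
eef_rot: [0.701, 0.713, -0.0, -0.0]
wrist_force: [0.2, 0.4, -0.6]
finger_gap: 0.518
grasp_force: 55.0
```

```bash
python3 - <<'E'
from h import *
st=manip.state(); M=R.from_quat(st["eef_rot"]).as_matrix(); print(M[:,2], st["wrist_force"],st["tool_pos"])
a=cams.snapshot("side")["color"][180:340,140:300]; b=cams.snapshot("scene")["color"][130:260,290:420]
cv2.imwrite("pics/e.png",np.hstack([cv2.resize(a,(400,400)),cv2.resize(b,(400,400))]))
E
sed -i 's/(282,206)/(276,270)/;s/(354,199)/(354,180)/;s/(219,258)/(219,235)/' fit.py; python3 fit.py
```

```text
[-6.49075135e-04  3.69076573e-04 -9.99999721e-01] [ 0.23513192  0.39388407 -0.6183368 ] [ 0.4240355  -0.2115703   0.16885407]
wrist [220. 220. 332. 339.]
scene [350. 176. 362. 191.]
side [205. 223. 228. 250.]
[ 0.4252 -0.2116  0.1564] [ 1.4 -3.8 -1.2  3.  -0.8 -0.9  2.9  1.  -0.2  1.1  0.5  1.7]
[ 0.4252 -0.2117  0.1563] [ 1.4 -3.7 -1.4  3.  -0.2  1.2  0.5  1.8]
[ 0.4253 -0.2128  0.1543] [ 2.3 -2.8 -2.   2.3 -0.6 -0.4  3.   1.4]
```

View pics/e.png

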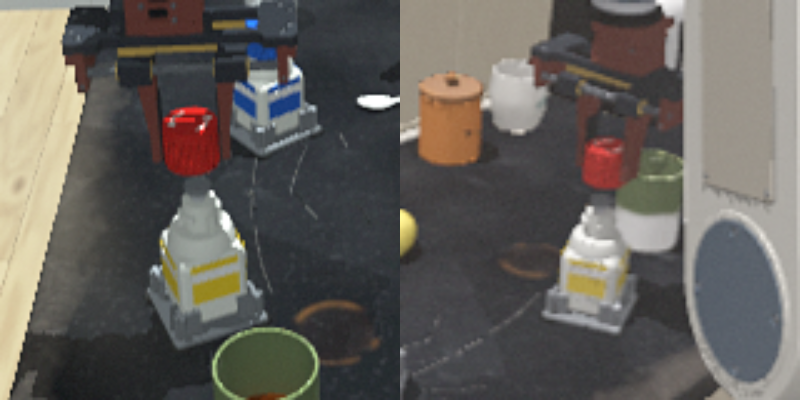

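The cap (crop 190,140) hangs level in the fingers above the bare neck (200,190), and nothing else has moved. One small centring step remains, then I'll hand in.

Emit:
{"method": "step_arm", "body": {
  "dp": [
    [-0.05,0.15,-0.2],
    [-0.05,0.15,-0.2],
    [-0.05,0.15,-0.2],
    [-0.05,0.15,-0.2],
    [-0.05,0.15,-0.2],
    [-0.05,0.15,-0.2]
  ],
  "rot": [
    [0,0,0],
    [0,0,0],
    [0,0,0],
    [0,0,0],
    [0,0,0],
    [0,0,0]
  ]
}}

```text
time_s: 8.48
tool_pos: [0.4258, -0.2122, 0.1712]
eef_rot: [0.701, 0.713, -0.0, -0.0]
wrist_force: [0.3, -0.0, -0.0]
finger_gap: 0.521
grasp_force: 55.0
```

```bash
python3 -c "
from h import *
print(manip.state()['tool_pos']); print(workorder.sign_off())"
```

```text
[ 0.425815   -0.21217242  0.17115062]
the job is handed in; nothing more can be done
None
```

The descaler is open and the job is handed in at about 8.5 s: I pressed the red cap down, turned it 75° counter-clockwise and lifted it off, and the gripper holds it level over the bottle's mouth, about 6 cm above where it sat; nothing else was touched.

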